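# Set the code and unlock the reagent box

### The arm

A 6-joint arm with a two-finger parallel gripper is mounted at the origin on the work surface. World frame = base frame: x ahead of the robot, y to its left, z up, the work surface at z = 0. Lengths are in m, angles in degrees, forces in N, time in s.
With the tool pointing down it reaches from about 0.325 to 0.75 m from the base axis. Payload 7.6 kg.
Tool frame: the origin (TCP) lies between the finger pads; the fingertips stand 19 mm ahead of it and the grasp point (between the pads) is the TCP (r.tip_reach is the distance from the TCP to the fingertips, in m); z points along the fingers, y is the direction in which the jaws open and shut (so a half turn about z gives the same grasp; the last joint's range is limited). The gripper opens to 85 mm and grips with 20 to 120 N. Pads are 22 mm wide; open, the fingers measure 114 mm over their backs; the gripper's body (76 mm by 85 mm) begins 54 mm behind the grasp point. The pads swing forward as they close: fully open they stand 13 mm farther back than shut.
Start: joints at [-71.121, 2.991, 80.254, -0, 96.75, -4.028], TCP at [0.204, -0.484, 0.25] pointing down, gripper open.
Joint ranges: [-166.34, 166.34], [-52.06, 124.39], [6.96, 135.62], [-60.46, 240.46], [14.63, 156.25], [-167.68, 167.68]. Speed limits (degrees/s): [147.25, 147.25, 172.46, 180, 180, 180].

### API

Orientations are given as a 3x3 rotation matrix whose columns are the frame's x, y, z axes.
In Python, from rig import sensors, vision, r gives the robot as it stands. The module is installed in compiled form; this text tells all that it offers.
- The arm moves only by the tool servo_tool, never from a script. Its argument "rows" is a list of rows, each a list of 7 numbers: the turn, a rotation vector about the tool's x, y, z in degrees, then the shift along the tool's x, y, z in cm, then the closure in counts, from 0 (fully open) to 255 (shut). In form: [[ax, ay, az, x, y, z, hand], ...]. A call has 1 to 10 rows; each row shifts and turns the commanded pose from where the row before left it, along the tool's axes as they then stand; what a row does not reach is not made up. A row lasts 1/10 s, in which the tool goes at most 50 mm and 8.59 degrees, less where a joint would pass 70% of its speed; a pose out of reach is approached as far as the arm can. A call with a gripper value outside its range is refused whole. The fingers move at their own pace and stop on an object; the grip force is fixed at half the most. Time passes only in rows, so rows that do not move let the fingers close. It gives the time, the measured TCP pose, the force and the opening at its end, in the units of the state.
- sensors.get_obs(): the state, without advancing time (a new reading comes with each control period).
- vision.camera(name): name is "side" or "top"; returns a dict with "frame" (384x512x3 uint8, red, green, blue), "camera_matrix" (3x3 intrinsics, pixels), "world_to_cam" (4x4, takes a point from world to camera coordinates). Camera axes: x right, y up, looking along -z (the intrinsics and any distortion apply to the point x, -y, -z); pixel columns grow to the right and rows downward; lengths in m; the calibration is good to about 2 mm. A picture is of the moment at which its call begins. There is no depth.
- r.job_done(): hands the job in, once; it reports no verdict.
Trained networks look in a picture, given as the dict that the camera call returned (one of the last four; its "shot" number tells which), for a name from the list of things; names that differ only in an ending like _2 or _b are one class to them, and where a whole thing is asked for, a point or a joint stands for the part that bears it (a point fixed in the world has none). Each returns a list of dicts, best first, with "confidence" (0 to 1); they miss things now and then, are a little off and sometimes report something else, mostly with a low value. They report only what shows in the picture. A call takes as long as a camera call.
- vision.masks_of(thing, picture): "pixels" (384x512 bool, what is visible of it) and "rect" ([centre column, centre row, width, height] in pixels, round what is visible of it).
The state is a dict: "clock": time; "q": joint angles; "dq": joint speeds; "joint_efforts": joint torques, N m; "position": TCP position; "tool_rot": TCP orientation; "wrist_force": force on the tool from outside, world axes, zero at the start; "ft_torque": the same for the moment, N m; "width": opening from 0.0 (shut) to 1.0 (fully open).
Only numpy, scipy, OpenCV 4.12 (cv2) and the standard library are available. Lean on these libraries where they do the work, as an engineer would, in place of code of your own. Each camera call takes 0.05 s, during which the arm holds its last target.

### The job

Unlock the reagent box: its code is 4-7-5-1, read from left to right as seen from the robot. Only the first and the third wheel are off, so roll those two to their numbers with a light fingertip and leave the second and fourth as they stand; then draw the bolt fully back, without forcing it, so that the hasp springs up. Leave the things on and around the box where they are.

Things in the scene. Friction and masses are not known exactly. Their poses are not given: they have to be found in the camera images.
- lockbox: code-locked reagent box of painted steel, 220 mm deep (x) x 310 wide (y) x 110 high, fixed to the bench. Origin: centre of underside; z up, -x its front (towards the robot), +y its left. Flat top: the lock lies on the front deck (z = 110 mm, x from -110 to -29 mm); behind is the lid, 3 mm higher, with a flat handle (15 mm above the deck). In a row along x = -72 mm lie wheels 1 to 4, hasp and bolt.
- wheel1_top (a point): highest point of code wheel 1 (leftmost): middle of its rim's top, fixed to the box at x = -72, y = +118, z = 120 mm, 10 mm above the deck. Axes as the box's. Each wheel is a smooth black plastic disc, 48 mm in diameter, 14 mm wide, on a fixed level axle along the box's y; only its top 10 mm stand out of a slot in the deck.
- wheel2_top (a point): the same point of wheel 2, at y = +80 mm (38 mm to the right of wheel 1)
- wheel3_top (a point): the same point of wheel 3, at y = +42 mm
- wheel4_top (a point): the same point of wheel 4, at y = +4 mm; the hasp's edge is 28 mm to the right of its rim
- wheel1_turn (a joint): turn of wheel 1, rad. White numerals 0 to 9 stand round the rim, 0.628 rad (15.1 mm of rim) apart; the one on top, between two short marks on the deck, is the number set = value / 0.628 (a whole turn of 6.283 more or less is the same). Value and number grow as the rim's top rolls away from the robot (box +x). Code number 4 = 2.513 rad; it starts at 5, 6 or 7.
- wheel2_turn (a joint): turn of wheel 2, as wheel 1. Code number 7 = 4.398 rad; it starts there and must stay.
- wheel3_turn (a joint): turn of wheel 3, as wheel 1. Code number 5 = 3.142 rad; it starts at 2, 3 or 4.
- wheel4_turn (a joint): turn of wheel 4, as wheel 1. Code number 1 = 0.628 rad; it starts there and must stay.
- wheel1: the disc of wheel 1 (origin at its centre on the axle; turns with the wheel about its y). A sprung click holds each wheel at every number: about 1.5 N along the rim rolls it over, and past half-way it snaps into the next by itself. A flat fingertip laid on top and drawn along rolls it by friction. The light axle is meant for a thumb: no more than 20 N on it.
- wheel2: disc of wheel 2, likewise
- wheel3: disc of wheel 3, likewise
- wheel4: disc of wheel 4, likewise
- bolt_slide (a joint): slide of the bolt, m: 0 = locked, 0.015 = drawn fully back to its stop. It slides to the right (box -y) with about 3 N of friction and stays where it is left. While any wheel is off its number it jams after about 2 mm.
- bolt_grip (a point): centre of the bolt's steel grip, 18 mm above the deck, at box x = -72, y = -108 mm when locked; moves with the bolt. The grip is a block 18 (x) x 16 (y) x 20 mm high, 8 to 28 mm above the deck, on the flat bolt bar. Two steel guides of the bar, 12 mm high, 24 deep, 6 wide, stand on the deck at y = -71 and -140 mm.
- bolt: the sliding bolt (origin on the deck under its grip; axes as the box's). Inside the box it carries a bar, not seen, whose teeth pass gates in the wheels when all stand at the code; drawn against a wheel that is off, they press on it, and no more than 15 N may act there.
- hasp (a joint): turn of the hasp, rad: steel plate 59 x 28 mm at y = -45 mm, hinged at the lid's front edge; 0 = flat on the deck, its tip held down by the bolt's nose. When the bolt is drawn it springs up by itself to 0.9 rad (tip then 48 mm above the deck).
- tube_block: loose blue block (45 x 100 x 28 mm) with small tubes standing to 43 mm, on the lid; bystander. Origin: centre of underside.
- timer: loose white bench timer, 62 x 66 x 16 mm, lying on the lid; bystander. Origin: centre of underside.
- tube_rack: loose rack with red ends for small tubes, 60 x 218 x 75 mm, on the bench to the left; bystander
- pipette: loose pipette, 290 mm long, lying on the bench to the right; bystander
- tip_rack: loose white box of pipette tips with red deck, 122 x 84 x 70 mm, left; bystander
- tip_rack2: loose purple box of pipette tips, 122 x 84 x 70 mm, right; bystander

How it is judged (in metres and radians):
On the way, in this order (a step that is already met when the one before it is completed fails the run):
1. all four wheels at the code, the bolt not yet drawn ((value of joint wheel1_turn between -3.97 and -3.57 rad or value of joint wheel1_turn between 2.313 and 2.713 rad or value of joint wheel1_turn between 8.596 and 8.996 rad) and value of joint wheel2_turn between 4.198 and 4.598 rad and (value of joint wheel3_turn between -3.342 and -2.942 rad or value of joint wheel3_turn between 2.942 and 3.342 rad or value of joint wheel3_turn between 9.225 and 9.625 rad) and value of joint wheel4_turn between 0.428 and 0.828 rad and value of joint bolt_slide below 0.004 m), for 0.2 s.
2. bolt drawn fully back and hasp sprung up (value of joint bolt_slide above 0.0125 m and value of joint hasp above 0.6 rad), for 0.2 s.
At the end, for the whole second after the job is handed in: Wheels 1 to 4 read 4-7-5-1, each within 0.2 rad (a third of a click); the bolt is drawn back more than 12.5 mm of its 15 mm; the hasp has sprung up more than 0.6 rad; the bystanders are where they were (all of step 2 and (value of joint wheel1_turn between -3.97 and -3.57 rad or value of joint wheel1_turn between 2.313 and 2.713 rad or value of joint wheel1_turn between 8.596 and 8.996 rad) and value of joint wheel2_turn between 4.198 and 4.598 rad and (value of joint wheel3_turn between -3.342 and -2.942 rad or value of joint wheel3_turn between 2.942 and 3.342 rad or value of joint wheel3_turn between 9.225 and 9.625 rad) and value of joint wheel4_turn between 0.428 and 0.828 rad); the robot touches nothing.
It fails at once if wheel 2 or wheel 4, which stand right, rolled off by 0.3 rad (half a click) or more (not (value of joint wheel2_turn between 4.098 and 4.698 rad) or not (value of joint wheel4_turn between 0.328 and 0.928 rad)).
It fails at once if a wheel pressed or pushed with more than 20 N (contact force between any of the fingers, the arm and wheel1 above 20 N or contact force between any of the fingers, the arm and wheel2 above 20 N or contact force between any of the fingers, the arm and wheel3 above 20 N or contact force between any of the fingers, the arm and wheel4 above 20 N).
It fails at once if the bolt forced: more than 15 N on a wheel that blocks it (contact force between bolt and wheel1 above 15 N or contact force between bolt and wheel2 above 15 N or contact force between bolt and wheel3 above 15 N or contact force between bolt and wheel4 above 15 N).
It fails at once if a bystander (tube block, timer, tube rack, pipette, tip racks) moved more than 20 mm (distance of any of tube_block, timer, tube_rack, pipette, tip_rack, tip_rack2 from where it was at the start of the episode above 0.02 m).
It also fails if it takes over 67 s, if anything falls off the work surface, if the arm or the gripper's body presses on something with over 40 N, if the wrist force passes 120 N, or if a joint passes its speed limit or range.

## Working session

There is one attempt and no reset: what is moved stays moved. The work goes in short steps, Python scripts to look and compute and a tool call to move; the robot and the scene stay as the last step left them, time stands still between calls to the robot, and variables do not carry over. Pictures are saved under pics/ and viewed, and the job is handed in when it is done.

Besides the shell and the picture viewer there is one more tool, called after "Call:" by a JSON object that holds its "method" and its "body", one argument or row to a line. servo_tool: Moves the arm, as the interface text tells. Its arguments: {"type":"object","properties":{"rows":{"type":"array","items":{"type":"array","items":{"type":"number"}}}},"required":["rows"]}

```bash
mkdir -p pics
cat > h.py <<'E'
import numpy as np, cv2
from rig import sensors, vision, r
def shot(n,tag):
    p=vision.camera(n); cv2.imwrite(f'pics/{tag}.png',cv2.cvtColor(p['frame'],cv2.COLOR_RGB2BGR)); return p
def proj(p,X):
    X=np.atleast_2d(X); W=p['world_to_cam']; c=(W[:3,:3]@X.T).T+W[:3,3]
    c=c*[1,-1,-1]; u=(p['camera_matrix']@c.T).T; return u[:,:2]/u[:,2:]
E
python3 - <<'E'
from h import *
o=sensors.get_obs(); print(o)
for n in('top','side'):
    p=shot(n,n+'0'); print(n,p['camera_matrix'],p['world_to_cam'],[k for k in p])
    for t in ['lockbox','wheel1','wheel2','wheel3','wheel4','bolt','hasp','timer','tube_block']:
        print(t,[(round(m['confidence'],2),np.round(m['rect'],1)) for m in vision.masks_of(t,p)[:4]])
E
```

```text
{'clock': 0.0, 'q': array([-7.11223385e+01,  3.02758112e+00,  8.03119674e+01, -1.04680212e-03,
        9.67500174e+01, -4.02722819e+00]), 'dq': array([-0.01625205,  0.10530014, -0.00554033,  0.06549515,  0.07969159,
       -0.0588329 ]), 'joint_efforts': array([ 3.84302402e-04, -3.81661820e+01, -3.60190308e+01, -1.65140696e-04,
        6.06650283e-03,  3.50949392e-06]), 'position': array([ 0.20426705, -0.48334197,  0.24947837]), 'tool_rot': array([[ 9.21153048e-01,  3.89200191e-01, -5.22945033e-04],
       [ 3.89200532e-01, -9.21151874e-01,  1.47326627e-03],
       [ 9.16837157e-05, -1.56063420e-03, -9.99998778e-01]]), 'wrist_force': array([1.06131482, 0.13066939, 0.12462048]), 'ft_torque': array([ 0.04940209, -0.0208555 , -0.01107216]), 'width': 1.002477050137358}
top [[346.58197557   0.         253.71116789]
 [  0.         346.58197557 189.523506  ]
 [  0.           0.           1.        ]] [[-0.0250415  -0.99965438  0.00800288  0.01744213]
 [ 0.98934091 -0.02363284  0.14368732 -0.5466136 ]
 [-0.14344853  0.01151572  0.98959078 -1.13920809]
 [ 0.          0.          0.          1
[... 1296 characters left out ...]
.32449593]
 [  0.         444.63479487 193.01348057]
 [  0.           0.           1.        ]] [[-0.443547   -0.89619685  0.00986259  0.24579811]
 [ 0.6019596  -0.28973381  0.74410951 -0.38261158]
 [-0.66401107  0.33598442  0.66798486 -1.25399937]
 [ 0.          0.          0.          1.        ]] ['frame', 'camera_matrix', 'world_to_cam', 'shot']
lockbox [(0.69, array([253.6, 191. ,  87. ,  79.8]))]
wheel1 []
wheel2 []
wheel3 []
wheel4 []
bolt []
hasp [(0.66, array([252.3, 191.8,  84.3,  84.4])), (0.55, array([283.8, 181.4,  18.2,  12.1]))]
timer [(0.5, array([272.4, 161.9,  22.6,  12.5]))]
tube_block [(0.9, array([242.3, 169.9,  28. ,  20.1])), (0.3, array([253.8, 190.5,  84.1,  79.8]))]
```

Run:
```python
import cv2
t=cv2.imread('pics/top0.png')[130:230,205:335]; cv2.imwrite('pics/top0c.png',cv2.resize(t,None,fx=6,fy=6,interpolation=cv2.INTER_CUBIC))
t=cv2.imread('pics/side0.png')[140:240,195:325]; cv2.imwrite('pics/side0c.png',cv2.resize(t,None,fx=6,fy=6,interpolation=cv2.INTER_CUBIC))
```

```text
(no output)
```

View pics/top0c.png

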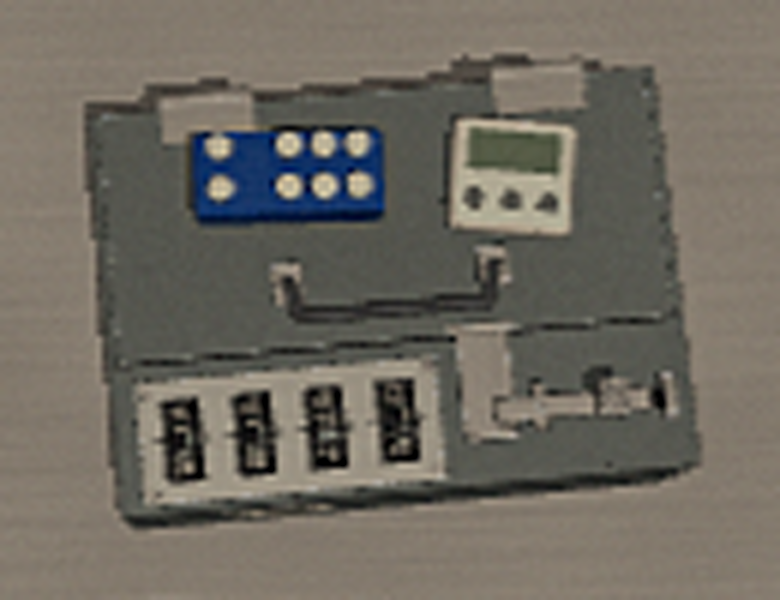

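View pics/side0c.png

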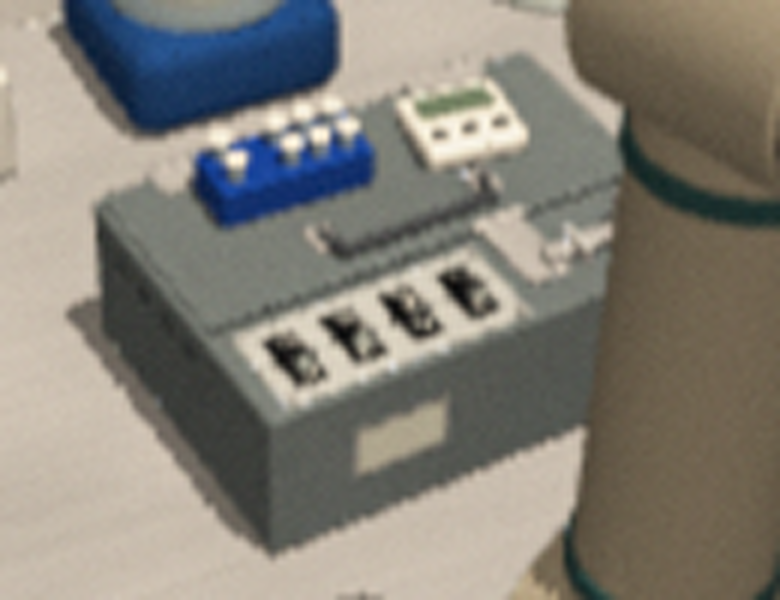

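View pics/top0.png

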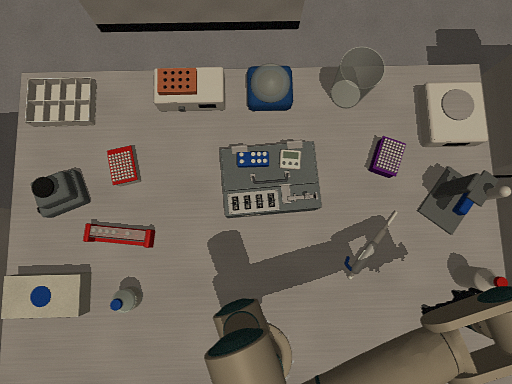

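View pics/side0.png

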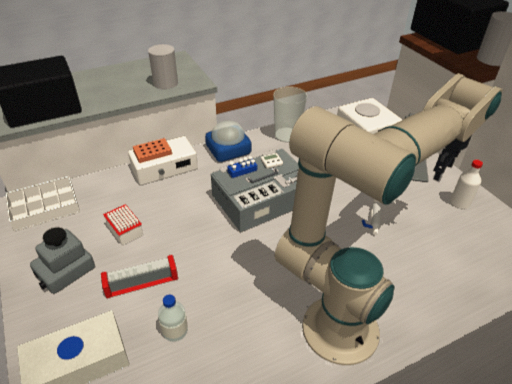

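```bash
cat >> h.py <<'E'
def avg(n,k,tag):
    fs=[]
    for _ in range(k):
        p=vision.camera(n); fs.append(p['frame'].astype(np.float32))
    f=np.mean(fs,0); np.save(f'pics/{tag}.npy',f); p['avg']=f; 
    return p
def wpt(pose,X):
    x,y,a=pose; X=np.atleast_2d(X).astype(float)/1000; c,s=np.cos(a),np.sin(a)
    return X@np.array([[c,-s,0],[s,c,0],[0,0,1]]).T+[x,y,0]
E
cat > fit.py <<'E'
from h import *
from scipy.optimize import least_squares
import pickle
try: P=pickle.load(open('cams.pkl','rb'))
except Exception:
    P={n:avg(n,6,n+'avg0') for n in('top','side')}; pickle.dump(P,open('cams.pkl','wb'))
top=[((-110,155,110),(122,512)),((-110,-155,110),(697,463)),((110,155,113),(87,103)),((110,-155,113),(655,66)),
 ((-72,118,120),(185,440)),((-72,80,120),(256,433)),((-72,42,120),(327,427)),((-72,4,120),(398,420))]
side=[((-110,155,110),(275,420)),((-110,155,0),(275,551)),((110,155,113),(98,205)),
 ((-72,118,120),(296,360)),((-72,80,120),(354,336)),((-72,42,120),(412,312)),((-72,4,120),(468,289))]
def px(l,o): return np.array([(np.array(b)+.5)/6-.5+o for a,b in l])
T=px(top,np.array([205,130]));S=px(side,np.array([195,140]))
def res(q,w=(1,1)):
    return np.r_[(w[0]*(proj(P['top'],wpt(q,[a for a,b in top]))-T)).ravel(),(w[1]*(proj(P['side'],wpt(q,[a for a,b in side]))-S)).ravel()]
for w in((1,0),(0,1),(1,1)):
    s=least_squares(lambda q:res(q,w),[.6,0,0],loss='soft_l1'); print(w,s.x[:2],np.degrees(s.x[2]))
print(np.round(res(s.x).reshape(-1,2),1))
np.save('pose.npy',s.x)
for n in P:
    W=P[n]['world_to_cam']; print(n,'cam at',-W[:3,:3].T@W[:3,3])
q=s.x
for n,(o) in (('top',(205,130)),('side',(195,140))):
    im=cv2.resize(cv2.cvtColor(P[n]['avg'].clip(0,255).astype(np.uint8),cv2.COLOR_RGB2BGR)[o[1]:o[1]+100,o[0]:o[0]+130],None,fx=6,fy=6,interpolation=cv2.INTER_CUBIC)
    def dl(pts,col):
        u=(proj(P[n],wpt(q,pts))-o+.5)*6-.5; cv2.polylines(im,[np.round(u).astype(int)],True,col,1)
    dl([(-110,155,110),(-110,-155,110),(110,-155,110),(110,155,110)],(0,0,255))
    for y in(118,80,42,4): dl([(-72-19.5,y+7,110),(-72+19.5,y+7,110),(-72+19.5,y-7,110),(-72-19.5,y-7,110)],(0,255,255)); dl([(-72,y+7,120),(-72,y-7,120)],(0,255,0))
    dl([(-81,-100,138),(-63,-100,138),(-63,-116,138),(-81,-116,138)],(255,0,255))
    for y in(-71,-140): dl([(-84,y-3,122),(-60,y-3,122),(-60,y+3,122),(-84,y+3,122)],(255,255,0))
    cv2.imwrite(f'pics/fit_{n}.png',im)
E
python3 fit.py
```

```text
(1, 0) [ 0.57478652 -0.04822664] 3.56123921269165
(0, 1) [ 0.56645768 -0.04855924] 3.4176772828054465
(1, 1) [ 0.57342211 -0.04884859] 3.9260211320221563
[[-0.1  1.5]
 [ 1.4  0.6]
 [ 0.1  1.9]
 [ 0.4 -0.4]
 [-0.1  0.2]
 [ 0.1  0.2]
 [ 0.3  0.1]
 [ 0.4  0.2]
 [-1.   0.8]
 [-0.7  2. ]
 [-1.4 -1.3]
 [-0.4 -2.1]
 [-0.2 -1.9]
 [-0.2 -1.6]
 [-0.  -1.4]]
top cam at [0.37780625 0.01763687 1.20575168]
side cam at [-0.49332973  0.53075223  1.1199333 ]
```

View pics/fit_top.png

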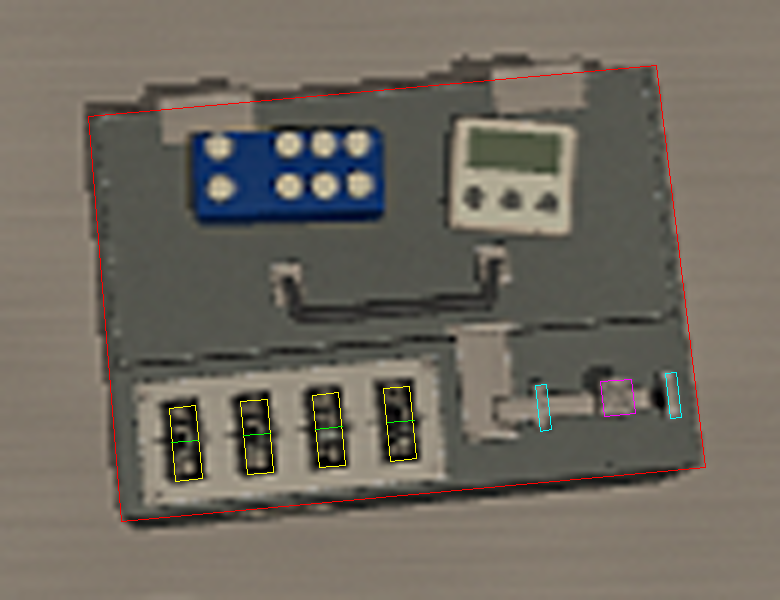

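View pics/fit_side.png

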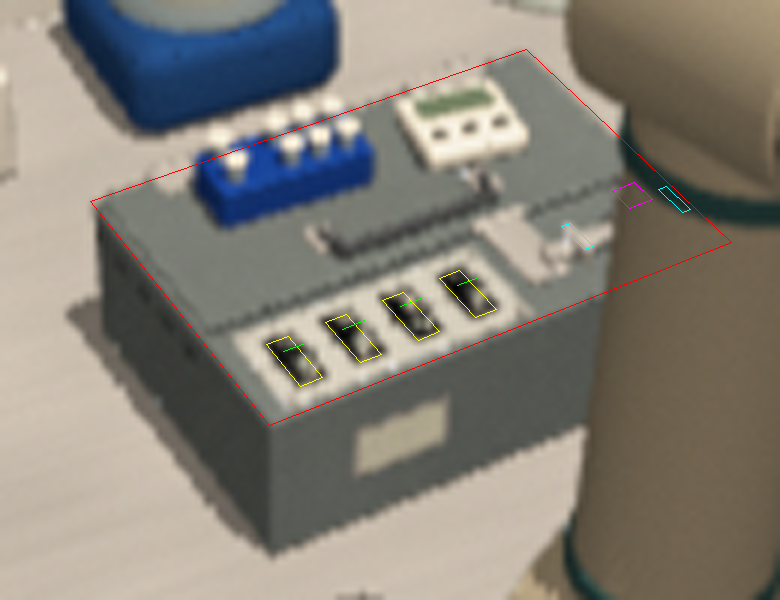

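```bash
cat >> h.py <<'E'
def rectify(p,img,pose,z,x0,x1,y0,y1,s):
    # output: up = +x, left = +y ; s px/mm
    W=int((y1-y0)*s);H=int((x1-x0)*s)
    jj,ii=np.meshgrid(np.arange(W),np.arange(H))
    X=np.stack([x1-(ii+.5)/s,y1-(jj+.5)/s,np.full(ii.shape,float(z))],-1).reshape(-1,3)
    u=proj(p,wpt(pose,X)).astype(np.float32).reshape(H,W,2)
    return cv2.remap(img.astype(np.float32),u[...,0],u[...,1],cv2.INTER_CUBIC).clip(0,255).astype(np.uint8)
E
python3 - <<'E'
from h import *; import pickle
P=pickle.load(open('cams.pkl','rb'));q=np.load('pose.npy')
out=[]
for n in('top','side'):
    im=rectify(P[n],P[n]['avg'],q,110,-125,-15,-165,165,2.4)[...,::-1].copy()
    f=lambda x,y:(int((165-y)*2.4),int((-15-x)*2.4))
    for y in(118,80,42,4,-71,-108,-140): cv2.line(im,f(-125,y),f(-108,y),(0,255,0),1); cv2.line(im,f(-30,y),f(-20,y),(0,255,0),1)
    cv2.rectangle(im,f(-29,155),f(-110,-155),(0,0,255),1); cv2.line(im,f(-72,165),f(-72,140),(0,255,0),1)
    out.append(im)
cv2.imwrite('pics/rect0.png',np.vstack(out))
E
```

```text
(no output)
```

View pics/rect0.png

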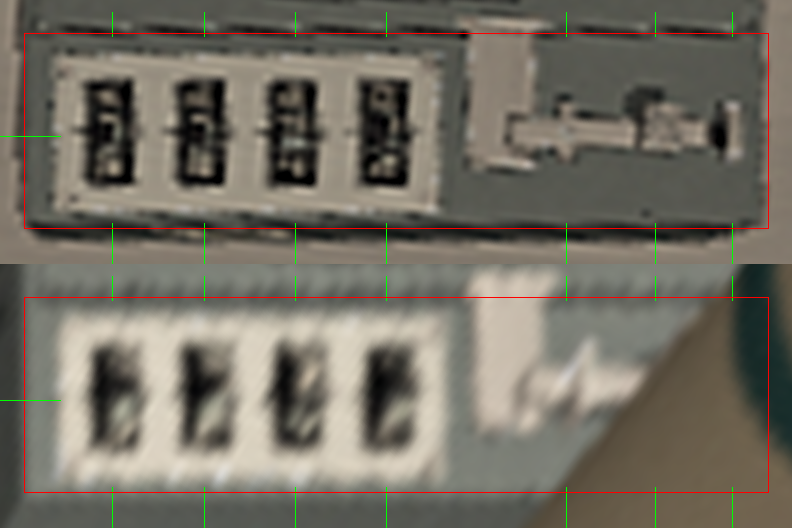

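```bash
cat >> h.py <<'E'
def unroll(p,img,pose,yc,s=8,half=54,wy=10):
    # rows: angle from far (+x) to near; cols +y -> -y
    R=24;L=np.radians(half)*R
    H=int(2*L*s);W=int(2*wy*s)
    jj,ii=np.meshgrid(np.arange(W),np.arange(H))
    th=(L-(ii+.5)/s)/R
    X=np.stack([-72+R*np.sin(th),yc+wy-(jj+.5)/s,96+R*np.cos(th)],-1).reshape(-1,3)
    u=proj(p,wpt(pose,X)).astype(np.float32).reshape(H,W,2)
    return cv2.remap(img.astype(np.float32),u[...,0],u[...,1],cv2.INTER_CUBIC)
E
python3 - <<'E'
from h import *; import pickle
P={n:avg(n,10,n+'avg1') for n in('top','side')}; pickle.dump(P,open('cams1.pkl','wb'))
q=np.load('pose.npy'); q[0]+=.0015; np.save('pose2.npy',q)
for dq,n in (((.0007,.001),'top'),((-.0005,-.001),'side')):
    a=[]
    for y in(118,80,42,4):
        qq=q.copy(); qq[0]+=dq[0]; qq[1]+=dq[1]
        g=unroll(P[n],P[n]['avg'],qq,y,s=11)
        g=cv2.copyMakeBorder(g.mean(-1),4,4,4,4,cv2.BORDER_CONSTANT,value=0)
        a.append(g)
    m=np.hstack(a); m=(m*1.3).clip(0,255).astype(np.uint8); print(m.shape); m=cv2.resize(m,(780,int(m.shape[0]*780/m.shape[1]))); cv2.imwrite(f'pics/un_{n}.png',m)
E
```

```text
(505, 912)
(505, 912)
```

View pics/un_top.png

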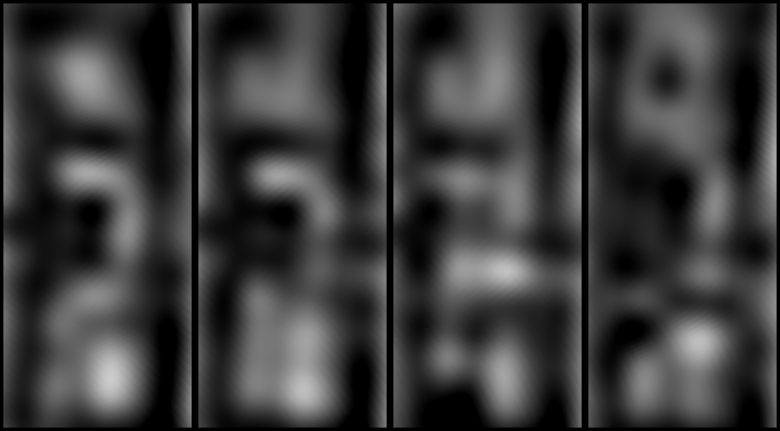

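View pics/un_side.png

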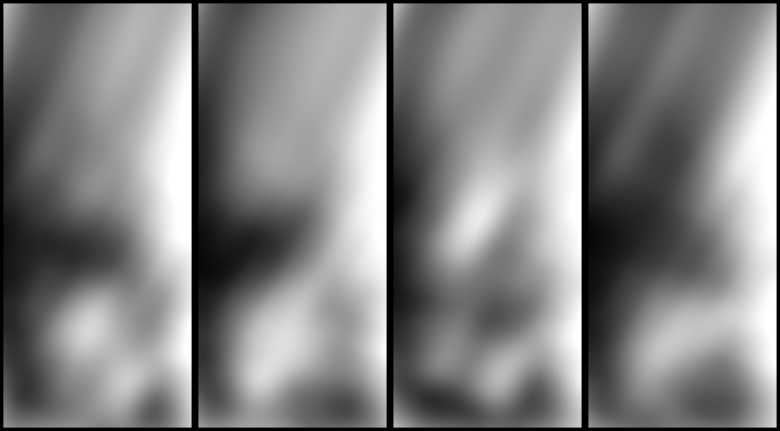

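```bash
cat > read.py <<'E'
from h import *
def tmpl(seq,size,thick,s=8,half=54,wy=10,font=cv2.FONT_HERSHEY_SIMPLEX,asp=.7):
    L=np.radians(half)*24;H=int(2*L*s);W=int(2*wy*s);im=np.zeros((H,W),np.float32)
    for k,d in enumerate(seq):
        c=H/2+(k-1)*.6283*24*s
        g=np.zeros((400,400),np.uint8);cv2.putText(g,str(d),(60,340),font,10,255,int(thick*28),cv2.LINE_AA)
        yy,xx=np.nonzero(g>128);g=g[yy.min():yy.max()+1,xx.min():xx.max()+1]
        h=int(size*s);w=int(h*g.shape[1]/g.shape[0]*asp/.7); g=cv2.resize(g,(max(w,3),h),interpolation=cv2.INTER_AREA)
        y0=int(c-h/2);x0=int(W/2-w/2)
        for i in range(h):
            if 0<=y0+i<H: im[y0+i,max(x0,0):x0+w]=np.maximum(im[y0+i,max(x0,0):x0+w],g[i,:min(w,W-x0)])
    return cv2.GaussianBlur(im,(0,0),1.1*s)
def read(p,img,q):
    R={}
    for y in(118,80,42,4):
        g=unroll(p,img,q,y).mean(-1); sc=np.zeros(10)
        for size in(8.5,10,11.5):
            for asp in(.55,.7,.9):
                for n in range(10):
                    t=tmpl([(n-1)%10,n,(n+1)%10],size,1,asp=asp)
                    t=t[20:-20,40:-40]   # search shift
                    m=cv2.matchTemplate(g[8:-8,24:-24].astype(np.float32),t,cv2.TM_CCOEFF_NORMED).max()
                    sc[n]=max(sc[n],m)
        R[y]=sc
    return R
if __name__=='__main__':
    import pickle
    P=pickle.load(open('cams1.pkl','rb'));q=np.load('pose2.npy');q[:2]+=[.0007,.001]
    for y,s in read(P['top'],P['top']['avg'],q).items(): print(y,np.round(s,2),s.argmax())
E
python3 read.py
python3 - <<'E'
from h import *
q=np.load('pose2.npy');print(q[:2],np.degrees(q[2]))
for nm,b in (('w1',(-72,118,120)),('w3',(-72,42,120)),('gripL',(-72,-100,125))): print(nm,wpt(q,b))
E
```

```text
118 [0.29 0.49 0.36 0.46 0.33 0.53 0.26 0.56 0.38 0.41] 7
80 [0.29 0.56 0.45 0.52 0.45 0.55 0.33 0.64 0.47 0.47] 7
42 [0.53 0.4  0.5  0.56 0.34 0.53 0.44 0.49 0.48 0.47] 3
4 [0.34 0.54 0.5  0.65 0.5  0.48 0.41 0.61 0.48 0.47] 3
[ 0.57492211 -0.04884859] 3.9260211320221563
w1 [[0.4950118  0.06394477 0.12      ]]
w3 [[ 0.5002154  -0.01187688  0.12      ]]
gripL [[ 0.50993791 -0.15354364  0.125     ]]
```

Call:
{"method": "servo_tool", "body": {
  "rows": [
    [0,0,-7.1,0,0,0,255],
    [0,0,-7.1,0,0,0,255],
    [0,0,-7.1,0,0,0,255],
    [0,0,-7.1,0,0,0,255],
    [0,0,-7.1,0,0,0,255],
    [0,0,-7.1,0,0,0,255],
    [0,0,-7.1,0,0,0,255],
    [0,0,-7.1,0,0,0,255],
    [0,0,-7.1,0,0,0,255],
    [0,0,-7.1,0,0,0,255]
  ]
}}

```text
clock: 3.6
position: [0.2044, -0.4836, 0.2503]
tool_rot: [[-0.073, 0.997, 0.0], [0.997, 0.073, -0.0], [-0.0, 0.0, -1.0]]
wrist_force: [-0.8, 0.1, -0.3]
width: -0.002
```

Call:
{"method": "servo_tool", "body": {
  "rows": [
    [0,0,0,3.75,2.355,0,255],
    [0,0,0,3.75,2.355,0,255],
    [0,0,0,3.75,2.355,0,255],
    [0,0,0,3.75,2.355,0,255],
    [0,0,0,3.75,2.355,0,255],
    [0,0,0,3.75,2.355,0,255],
    [0,0,0,3.75,2.355,0,255],
    [0,0,0,3.75,2.355,0,255],
    [0,0,0,3.75,2.355,0,255],
    [0,0,0,3.75,2.355,0,255]
  ]
}}

```text
clock: 4.6
position: [0.4143, -0.0917, 0.2506]
tool_rot: [[-0.068, 0.998, 0.001], [0.998, 0.068, -0.0], [-0.001, 0.001, -1.0]]
wrist_force: [0.8, -1.2, 0.9]
width: -0.001
```

Call:
{"method": "servo_tool", "body": {
  "rows": [
    [0,0,0,3.75,2.355,0.5,255],
    [0,0,0,3.75,2.355,0.5,255],
    [0,0,0,3.75,2.355,0.5,255],
    [0,0,0,3.7,2.355,1,255],
    [0,0,0,0,0,2,255],
    [0,0,0,0,0,2,255],
    [0,0,0,0,0,2,255],
    [0,0,0,0,0,0,255],
    [0,0,0,0,0,0,255]
  ]
}}

```text
clock: 5.5
position: [0.4976, 0.0621, 0.1658]
tool_rot: [[-0.068, 0.998, 0.0], [0.998, 0.068, -0.0], [-0.0, 0.0, -1.0]]
wrist_force: [-0.3, 0.4, 0.3]
width: -0.001
```

Call:
{"method": "servo_tool", "body": {
  "rows": [
    [0,0,0,0.15,0.6,0,255],
    [0,0,0,0,0,1.1,255],
    [0,0,0,0,0,1.1,255],
    [0,0,0,0,0,0,255],
    [0,0,0,0,0,0,255]
  ]
}}

```text
clock: 6.0
position: [0.5032, 0.064, 0.1427]
tool_rot: [[-0.068, 0.998, -0.001], [0.998, 0.068, -0.0], [-0.0, -0.001, -1.0]]
wrist_force: [0.2, -0.3, 0.4]
width: 0.002
```

Run:
```python
from h import *
o=sensors.get_obs();print(o['position'],o['wrist_force'],o['clock'])
for n,o in(('top',(205,130)),('side',(195,140))):
    p=shot(n,n+'2'); t=cv2.imread(f'pics/{n}2.png')[o[1]:o[1]+100,o[0]:o[0]+130]; cv2.imwrite(f'pics/{n}2c.png',cv2.resize(t,None,fx=6,fy=6,interpolation=cv2.INTER_CUBIC))
```

```text
[0.50315493 0.06396654 0.14274784] [ 0.24410191 -0.27999305  0.36690054] 6.0
```

View pics/top2c.png

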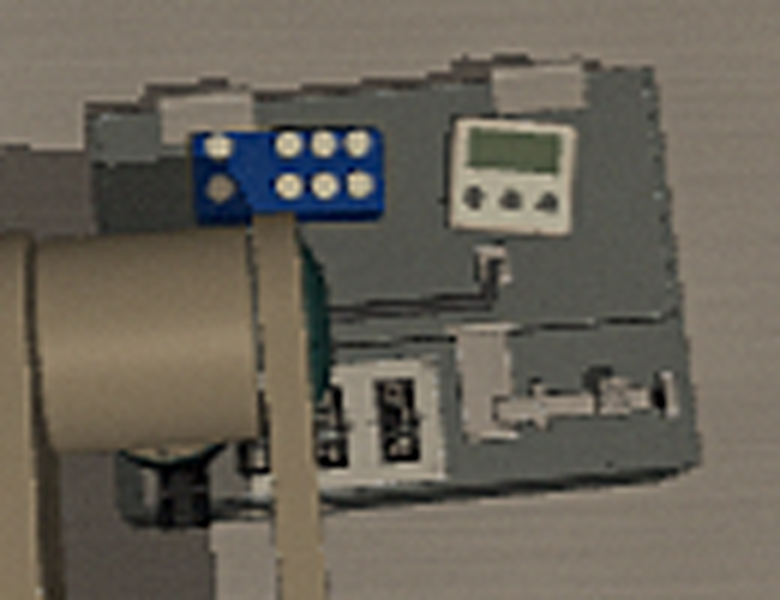

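View pics/side2c.png

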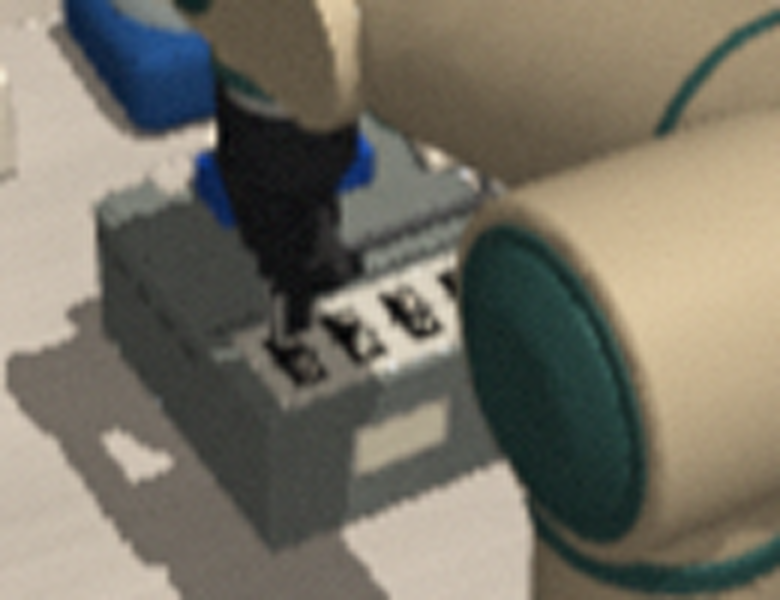

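Call:
{"method": "servo_tool", "body": {
  "rows": [
    [0,0,0,0,0,0.1,255],
    [0,0,0,0,0,0.1,255],
    [0,0,0,0,0,0.05,255],
    [0,0,0,0,0,0,255]
  ]
}}

```text
clock: 6.5
position: [0.5034, 0.064, 0.1407]
tool_rot: [[-0.068, 0.998, -0.0], [0.998, 0.068, -0.0], [-0.0, -0.0, -1.0]]
wrist_force: [-0.1, -0.2, 0.2]
width: 0.003
```

Call:
{"method": "servo_tool", "body": {
  "rows": [
    [0,0,0,0,0,0.05,255],
    [0,0,0,0,0,0,255]
  ]
}}

```text
clock: 6.7
position: [0.5034, 0.0641, 0.1402]
tool_rot: [[-0.068, 0.998, -0.0], [0.998, 0.068, -0.0], [-0.0, -0.0, -1.0]]
wrist_force: [0.2, -0.1, 0.6]
width: -0.0
```

Call:
{"method": "servo_tool", "body": {
  "rows": [
    [0,0,0,0,0,0.05,255],
    [0,0,0,0,0,0,255]
  ]
}}

```text
clock: 6.9
position: [0.5034, 0.064, 0.1397]
tool_rot: [[-0.068, 0.998, -0.0], [0.998, 0.068, -0.0], [-0.0, -0.0, -1.0]]
wrist_force: [-0.8, 0.5, -0.1]
width: 0.001
```

Call:
{"method": "servo_tool", "body": {
  "rows": [
    [0,0,0,0,0,0.05,255],
    [0,0,0,0,0,0,255]
  ]
}}

```text
clock: 7.1
position: [0.5034, 0.064, 0.1392]
tool_rot: [[-0.068, 0.998, -0.0], [0.998, 0.068, -0.0], [-0.0, -0.0, -1.0]]
wrist_force: [0.0, -0.5, 0.5]
width: -0.002
```

Call:
{"method": "servo_tool", "body": {
  "rows": [
    [0,0,0,0,0,0.03,255],
    [0,0,0,0,0,0,255]
  ]
}}

```text
clock: 7.3
position: [0.5035, 0.064, 0.139]
tool_rot: [[-0.068, 0.998, 0.0], [0.998, 0.068, -0.0], [-0.0, 0.0, -1.0]]
wrist_force: [-0.6, 0.3, -0.2]
width: -0.002
```

Call:
{"method": "servo_tool", "body": {
  "rows": [
    [0,0,0,0,0,0.03,255],
    [0,0,0,0,0,0,255]
  ]
}}

```text
clock: 7.5
position: [0.5036, 0.0641, 0.1389]
tool_rot: [[-0.068, 0.998, 0.0], [0.998, 0.068, -0.0], [-0.0, 0.0, -1.0]]
wrist_force: [0.5, -0.7, 1.3]
width: 0.003
```

Call:
{"method": "servo_tool", "body": {
  "rows": [
    [0,0,0,0,0,0.03,255],
    [0,0,0,0,0,0,255]
  ]
}}

```text
clock: 7.7
position: [0.5037, 0.064, 0.1388]
tool_rot: [[-0.068, 0.998, 0.001], [0.998, 0.068, -0.0], [-0.0, 0.001, -1.0]]
wrist_force: [0.5, -0.8, 2.7]
width: 0.0
```

Call:
{"method": "servo_tool", "body": {
  "rows": [
    [0,0,0,0,0,0.03,255],
    [0,0,0,0,0,0,255]
  ]
}}

```text
clock: 7.9
position: [0.5038, 0.0641, 0.1387]
tool_rot: [[-0.068, 0.998, 0.001], [0.998, 0.068, 0.0], [-0.0, 0.001, -1.0]]
wrist_force: [-0.2, -0.5, 5.7]
width: 0.001
```

Call:
{"method": "servo_tool", "body": {
  "rows": [
    [0,0,0,0,-0.2,0,255],
    [0,0,0,0,-0.2,0,255]
  ]
}}

```text
clock: 8.1
position: [0.5001, 0.0638, 0.1389]
tool_rot: [[-0.068, 0.998, 0.003], [0.998, 0.068, 0.0], [-0.0, 0.003, -1.0]]
wrist_force: [1.8, 0.1, 5.1]
width: 0.003
```

Call:
{"method": "servo_tool", "body": {
  "rows": [
    [0,0,0,0,-0.2,0,255],
    [0,0,0,0,-0.2,0,255]
  ]
}}

```text
clock: 8.3
position: [0.496, 0.0635, 0.1389]
tool_rot: [[-0.068, 0.998, 0.002], [0.998, 0.068, 0.0], [-0.0, 0.002, -1.0]]
wrist_force: [0.3, 0.1, 6.3]
width: -0.0
```

Call:
{"method": "servo_tool", "body": {
  "rows": [
    [0,0,0,0,-0.2,0,255],
    [0,0,0,0,-0.2,0,255]
  ]
}}

```text
clock: 8.5
position: [0.4918, 0.0633, 0.1389]
tool_rot: [[-0.068, 0.998, 0.002], [0.998, 0.068, 0.0], [-0.0, 0.002, -1.0]]
wrist_force: [-0.4, 1.0, 5.7]
width: 0.004
```

Call:
{"method": "servo_tool", "body": {
  "rows": [
    [0,0,0,0,-0.2,0,255],
    [0,0,0,0,-0.1,0,255],
    [0,0,0,0,0,0,255]
  ]
}}

```text
clock: 8.8
position: [0.4887, 0.063, 0.1389]
tool_rot: [[-0.068, 0.998, 0.001], [0.998, 0.068, -0.0], [-0.0, 0.001, -1.0]]
wrist_force: [-0.8, 0.1, 6.2]
width: -0.0
```

Call:
{"method": "servo_tool", "body": {
  "rows": [
    [0,0,0,0,0,-0.2,255],
    [0,0,0,0,0,-0.2,255],
    [0,0,0,0,0.75,0,255],
    [0,0,0,0.05,0.8,0,255],
    [0,0,0,0,0,0,255],
    [0,0,0,0,0,0.2,255],
    [0,0,0,0,0,0.1,255],
    [0,0,0,0,0,0.05,255],
    [0,0,0,0,0,0.05,255],
    [0,0,0,0,0,0,255]
  ]
}}

```text
clock: 9.8
position: [0.5042, 0.0646, 0.1387]
tool_rot: [[-0.068, 0.998, 0.001], [0.998, 0.068, 0.0], [-0.0, 0.001, -1.0]]
wrist_force: [0.5, -0.4, 4.3]
width: 0.004
```

Call:
{"method": "servo_tool", "body": {
  "rows": [
    [0,0,0,0,0,0.02,255],
    [0,0,0,0,-0.2,0,255],
    [0,0,0,0,-0.2,0,255],
    [0,0,0,0,-0.2,0,255],
    [0,0,0,0,-0.2,0,255]
  ]
}}

```text
clock: 10.3
position: [0.4965, 0.0641, 0.1389]
tool_rot: [[-0.068, 0.998, 0.002], [0.998, 0.068, 0.0], [-0.0, 0.002, -1.0]]
wrist_force: [0.6, 0.4, 7.5]
width: 0.001
```

Call:
{"method": "servo_tool", "body": {
  "rows": [
    [0,0,0,0,-0.2,0,255],
    [0,0,0,0,-0.2,0,255],
    [0,0,0,0,-0.2,0,255],
    [0,0,0,0,-0.1,0,255],
    [0,0,0,0,0,0,255]
  ]
}}

```text
clock: 10.8
position: [0.4892, 0.0636, 0.1388]
tool_rot: [[-0.068, 0.998, 0.002], [0.998, 0.068, 0.0], [-0.0, 0.002, -1.0]]
wrist_force: [-0.6, -0.2, 7.2]
width: 0.002
```

Call:
{"method": "servo_tool", "body": {
  "rows": [
    [0,0,0,0,0,-0.2,255],
    [0,0,0,0,0,-0.2,255],
    [0,0,0,0,0.75,0,255],
    [0,0,0,0.05,0.75,0,255],
    [0,0,0,0,0,0,255],
    [0,0,0,0,0,0.2,255],
    [0,0,0,0,0,0.1,255],
    [0,0,0,0,0,0.05,255],
    [0,0,0,0,0,0.05,255],
    [0,0,0,0,0,0,255]
  ]
}}

```text
clock: 11.8
position: [0.5042, 0.0651, 0.1386]
tool_rot: [[-0.068, 0.998, 0.002], [0.998, 0.068, 0.0], [-0.0, 0.002, -1.0]]
wrist_force: [-0.7, 0.6, 4.4]
width: -0.005
```

Call:
{"method": "servo_tool", "body": {
  "rows": [
    [0,0,0,0,0,0.02,255],
    [0,0,0,0,-0.2,0,255],
    [0,0,0,0,-0.2,0,255],
    [0,0,0,0,-0.2,0,255],
    [0,0,0,0,-0.2,0,255]
  ]
}}

```text
clock: 12.3
position: [0.4966, 0.0646, 0.139]
tool_rot: [[-0.068, 0.998, 0.003], [0.998, 0.068, 0.0], [-0.0, 0.003, -1.0]]
wrist_force: [0.7, 0.0, 8.5]
width: -0.001
```

Call:
{"method": "servo_tool", "body": {
  "rows": [
    [0,0,0,0,-0.2,0,255],
    [0,0,0,0,-0.2,0,255],
    [0,0,0,0,-0.2,0,255],
    [0,0,0,0,-0.1,0,255],
    [0,0,0,0,0,0,255]
  ]
}}

```text
clock: 12.8
position: [0.4893, 0.0641, 0.1389]
tool_rot: [[-0.068, 0.998, 0.002], [0.998, 0.068, 0.0], [-0.0, 0.002, -1.0]]
wrist_force: [-2.3, 0.7, 7.0]
width: 0.004
```

Call:
{"method": "servo_tool", "body": {
  "rows": [
    [0,0,0,0,0,-0.3,255],
    [0,0,0,0,0,-1.7,255],
    [0,0,0,0,-4,-2,255],
    [0,0,0,0,-4.5,-1,255],
    [0,0,0,0,-4.5,0,255],
    [0,0,0,0,-3,0,255],
    [0,0,0,0,0,0,255],
    [0,0,0,0,0,0,255]
  ]
}}

```text
clock: 13.6
position: [0.3293, 0.0531, 0.1878]
tool_rot: [[-0.068, 0.998, 0.001], [0.998, 0.068, -0.0], [-0.0, 0.001, -1.0]]
wrist_force: [0.1, 0.4, 1.0]
width: -0.002
```

Run:
```python
from h import *; import pickle
P={n:avg(n,6,n+'avg3') for n in('top','side')}; pickle.dump(P,open('cams3.pkl','wb'))
for n,o in(('top',(205,130)),('side',(195,140))):
    im=P[n]['avg'].clip(0,255).astype(np.uint8)[...,::-1]; t=im[o[1]:o[1]+100,o[0]:o[0]+130]; cv2.imwrite(f'pics/{n}3c.png',cv2.resize(t,None,fx=6,fy=6,interpolation=cv2.INTER_CUBIC))
q=np.load('pose2.npy')
for dq,n in (((.0007,.001),'top'),):
    a=[]
    for y in(118,80,42,4):
        qq=q.copy(); qq[0]+=dq[0]; qq[1]+=dq[1]
        g=unroll(P[n],P[n]['avg'],qq,y,s=11)
        g=cv2.copyMakeBorder(g.mean(-1),4,4,4,4,cv2.BORDER_CONSTANT,value=0)
        a.append(g)
    m=np.hstack(a); m=(m*1.3).clip(0,255).astype(np.uint8); m=cv2.resize(m,(780,int(m.shape[0]*780/m.shape[1]))); cv2.imwrite(f'pics/un_{n}3.png',m)
```

```text
(no output)
```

View pics/un_top3.png

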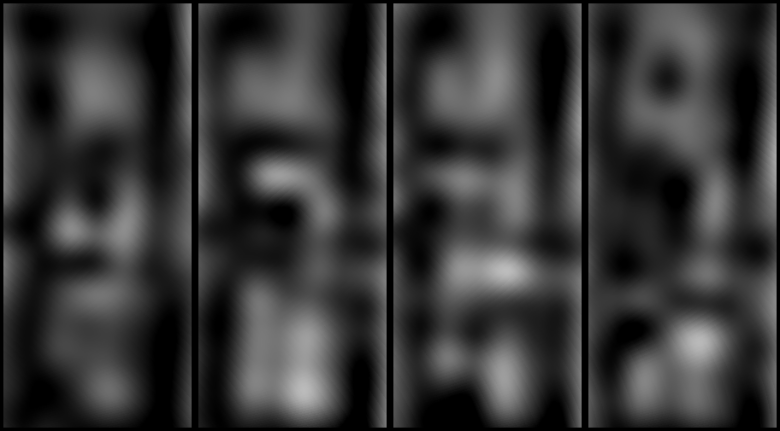

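View pics/top3c.png

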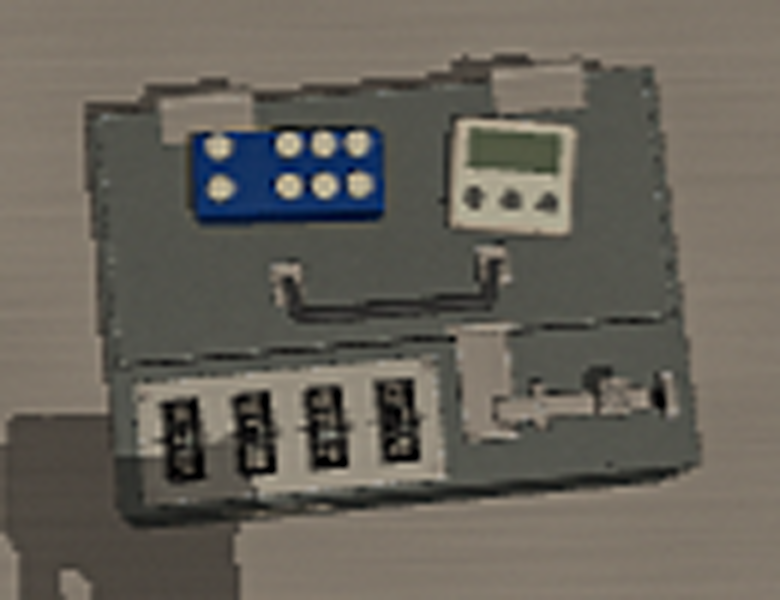

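Call:
{"method": "servo_tool", "body": {
  "rows": [
    [0,0,0,-1.915,3.955,0,255],
    [0,0,0,-1.915,3.955,0,255],
    [0,0,0,-1.915,3.955,0,255],
    [0,0,0,-1.915,3.955,0,255],
    [0,0,0,0,0,2,255],
    [0,0,0,0,0,2,255],
    [0,0,0,0,0,0.5,255],
    [0,0,0,0,0,0,255],
    [0,0,0,0,0,0,255]
  ]
}}

```text
clock: 15.1
position: [0.4927, -0.0124, 0.1439]
tool_rot: [[-0.068, 0.998, 0.002], [0.998, 0.068, -0.0], [-0.0, 0.002, -1.0]]
wrist_force: [-0.4, 0.9, -0.6]
width: 0.001
```

Call:
{"method": "servo_tool", "body": {
  "rows": [
    [0,0,0,0,0,0.2,255],
    [0,0,0,0,0,0.2,255],
    [0,0,0,0,0,0.1,255],
    [0,0,0,0,0,0,255]
  ]
}}

```text
clock: 15.5
position: [0.4929, -0.0125, 0.1389]
tool_rot: [[-0.068, 0.998, 0.002], [0.998, 0.068, -0.0], [-0.0, 0.002, -1.0]]
wrist_force: [-0.3, -0.7, 3.7]
width: -0.002
```

Call:
{"method": "servo_tool", "body": {
  "rows": [
    [0,0,0,0,0,0.03,255],
    [0,0,0,0,0,0,255]
  ]
}}

```text
clock: 15.7
position: [0.493, -0.0125, 0.1388]
tool_rot: [[-0.068, 0.998, 0.002], [0.998, 0.068, -0.0], [-0.0, 0.002, -1.0]]
wrist_force: [-2.0, -0.2, 6.3]
width: 0.003
```

Call:
{"method": "servo_tool", "body": {
  "rows": [
    [0,0,0,0,0,0.03,255],
    [0,0,0,0,0,0,255]
  ]
}}

```text
clock: 15.9
position: [0.4931, -0.0125, 0.1388]
tool_rot: [[-0.068, 0.998, 0.003], [0.998, 0.068, -0.0], [-0.0, 0.003, -1.0]]
wrist_force: [-2.4, 0.6, 8.0]
width: -0.001
```

Call:
{"method": "servo_tool", "body": {
  "rows": [
    [0,0,0,0,0.2,-0.01,255],
    [0,0,0,0,0.2,0,255],
    [0,0,0,0,0.2,0,255],
    [0,0,0,0,0.2,0,255]
  ]
}}

```text
clock: 16.3
position: [0.5013, -0.0119, 0.1389]
tool_rot: [[-0.068, 0.998, 0.003], [0.998, 0.068, -0.0], [-0.0, 0.003, -1.0]]
wrist_force: [0.3, 1.4, 6.6]
width: -0.0
```

Call:
{"method": "servo_tool", "body": {
  "rows": [
    [0,0,0,0,0.2,0,255],
    [0,0,0,0,0.2,0,255],
    [0,0,0,0,0.2,0,255],
    [0,0,0,0,0.1,0,255],
    [0,0,0,0,0,0,255]
  ]
}}

```text
clock: 16.8
position: [0.5082, -0.0114, 0.1387]
tool_rot: [[-0.068, 0.998, 0.003], [0.998, 0.068, -0.0], [-0.0, 0.003, -1.0]]
wrist_force: [-0.6, 1.2, 7.4]
width: 0.002
```

Call:
{"method": "servo_tool", "body": {
  "rows": [
    [0,0,0,0,0,-0.2,255],
    [0,0,0,0,0,-0.2,255],
    [0,0,0,0,-0.75,0,255],
    [0,0,0,-0.05,-0.8,0,255],
    [0,0,0,0,0,0,255],
    [0,0,0,0,0,0.2,255],
    [0,0,0,0,0,0.1,255],
    [0,0,0,0,0,0.05,255],
    [0,0,0,0,0,0.05,255],
    [0,0,0,0,0,0,255]
  ]
}}

```text
clock: 17.8
position: [0.4927, -0.013, 0.1387]
tool_rot: [[-0.068, 0.998, 0.002], [0.998, 0.068, -0.0], [-0.0, 0.002, -1.0]]
wrist_force: [-2.3, -0.3, 8.2]
width: -0.001
```

Call:
{"method": "servo_tool", "body": {
  "rows": [
    [0,0,0,0,0.2,-0.01,255],
    [0,0,0,0,0.2,0,255],
    [0,0,0,0,0.2,0,255],
    [0,0,0,0,0.2,0,255]
  ]
}}

```text
clock: 18.2
position: [0.5011, -0.0125, 0.1389]
tool_rot: [[-0.068, 0.998, 0.003], [0.998, 0.068, -0.0], [-0.0, 0.003, -1.0]]
wrist_force: [-0.3, -0.0, 7.7]
width: -0.004
```

Call:
{"method": "servo_tool", "body": {
  "rows": [
    [0,0,0,0,0.2,0,255],
    [0,0,0,0,0.2,0,255],
    [0,0,0,0,0.2,0,255],
    [0,0,0,0,0.15,0,255],
    [0,0,0,0,0,0,255]
  ]
}}

```text
clock: 18.7
position: [0.5084, -0.012, 0.1387]
tool_rot: [[-0.068, 0.998, 0.003], [0.998, 0.068, -0.0], [-0.0, 0.003, -1.0]]
wrist_force: [-0.2, 0.3, 7.3]
width: -0.003
```

Call:
{"method": "servo_tool", "body": {
  "rows": [
    [0,0,0,0,0,-0.3,255],
    [0,0,0,0,0,-1.7,255],
    [0,0,0,0,-4.5,-2,255],
    [0,0,0,0,-4.5,-1,255],
    [0,0,0,0,-4.5,0,255],
    [0,0,0,0,-4,0,255],
    [0,0,0,0,0,0,255],
    [0,0,0,0,0,0,255]
  ]
}}

```text
clock: 19.5
position: [0.3328, -0.024, 0.1877]
tool_rot: [[-0.068, 0.998, 0.002], [0.998, 0.068, -0.0], [-0.001, 0.002, -1.0]]
wrist_force: [0.7, 0.4, 0.0]
width: 0.002
```

```bash
cat > look.py <<'E'
from h import *; import pickle,sys
k=sys.argv[1]
P={'top':avg('top',6,'topavg'+k)}; pickle.dump(P,open(f'cams{k}.pkl','wb'))
n='top';o=(205,130)
im=P[n]['avg'].clip(0,255).astype(np.uint8)[...,::-1]; t=im[o[1]:o[1]+100,o[0]:o[0]+130]; cv2.imwrite(f'pics/{n}{k}c.png',cv2.resize(t,None,fx=6,fy=6,interpolation=cv2.INTER_CUBIC))
q=np.load('pose2.npy');q[:2]+=[.0007,.001];a=[]
for y in(118,80,42,4):
    g=unroll(P[n],P[n]['avg'],q,y,s=11); a.append(cv2.copyMakeBorder(g.mean(-1),4,4,4,4,cv2.BORDER_CONSTANT,value=0))
m=np.hstack(a); m=(m*1.3).clip(0,255).astype(np.uint8); m=cv2.resize(m,(780,int(m.shape[0]*780/m.shape[1]))); cv2.imwrite(f'pics/un_{n}{k}.png',m)
E
python3 look.py 4
```

```text
(no output)
```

View pics/un_top4.png

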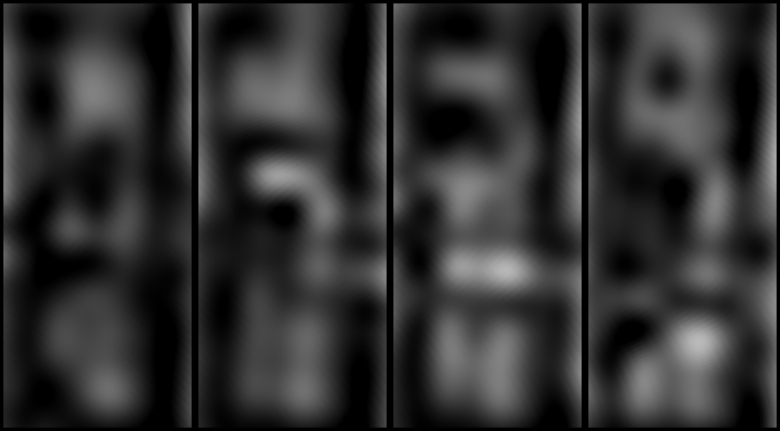

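View pics/top4c.png

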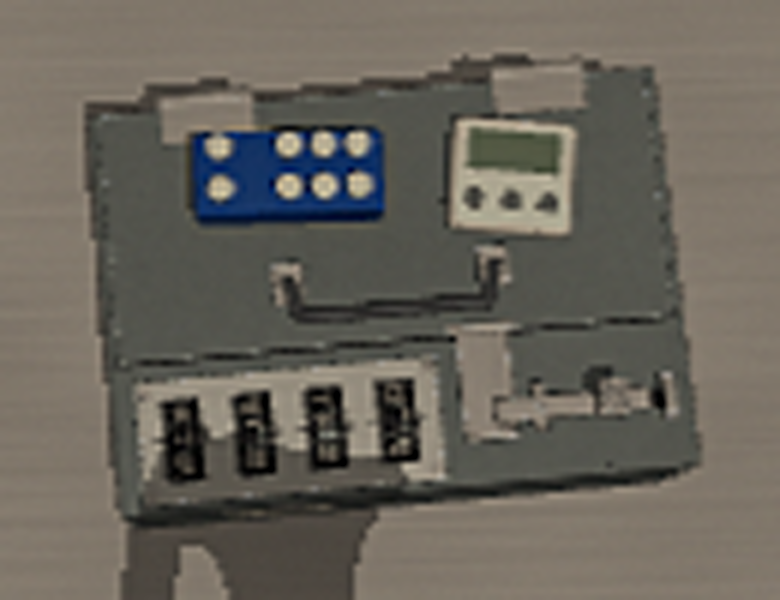

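Call:
{"method": "servo_tool", "body": {
  "rows": [
    [0,0,0,-2.485,3.36,0,255],
    [0,0,0,-2.485,3.36,0,255],
    [0,0,0,-2.485,3.36,0,255],
    [0,0,0,-2.485,3.36,0,255],
    [0,0,0,-2.485,3.36,0,255],
    [0,0,0,0,0,1,255],
    [0,0,0,0,0,0,255],
    [0,0,0,0,0,0,255]
  ]
}}

```text
clock: 20.6
position: [0.5084, -0.1359, 0.1768]
tool_rot: [[-0.069, 0.998, -0.001], [0.998, 0.069, 0.001], [0.001, -0.001, -1.0]]
wrist_force: [-0.5, 0.3, 0.5]
width: -0.003
```

Run:
```python
from h import *
for n,o in(('top',(205,130)),('side',(195,140))):
    p=shot(n,n+'5'); t=cv2.imread(f'pics/{n}5.png')[o[1]:o[1]+100,o[0]:o[0]+130]; cv2.imwrite(f'pics/{n}5c.png',cv2.resize(t,None,fx=6,fy=6,interpolation=cv2.INTER_CUBIC))
```

```text
(no output)
```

View pics/top5c.png

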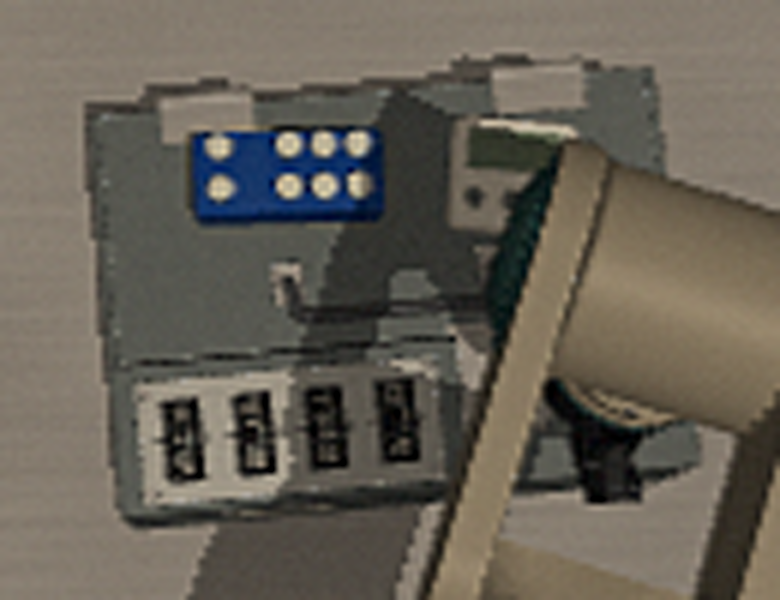

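View pics/side5c.png

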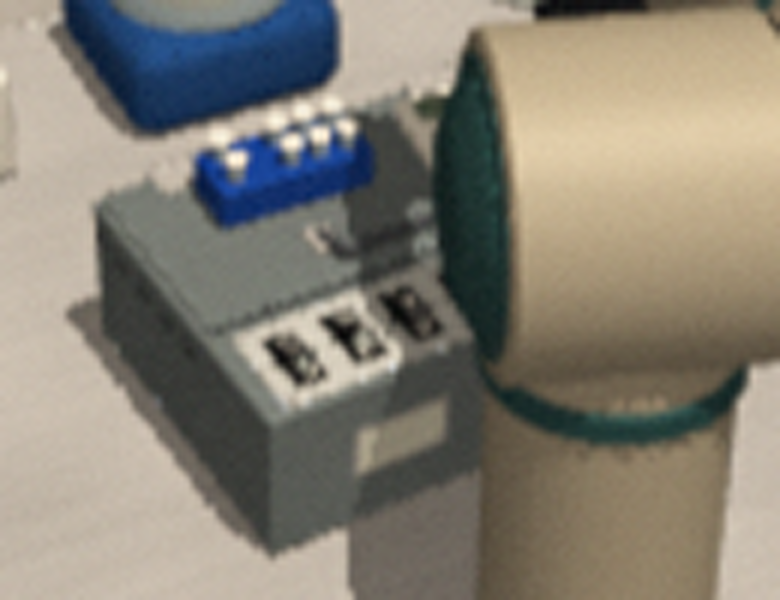

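Call:
{"method": "servo_tool", "body": {
  "rows": [
    [0,0,0,0,0,0.5,255],
    [0,0,0,0,0,0.5,255],
    [0,0,0,0,0,0.3,255],
    [0,0,0,0,0,0,255]
  ]
}}

```text
clock: 21.1
position: [0.5084, -0.1362, 0.1637]
tool_rot: [[-0.068, 0.998, -0.001], [0.998, 0.068, 0.0], [0.0, -0.001, -1.0]]
wrist_force: [0.8, 0.4, -0.4]
width: -0.0
```

Call:
{"method": "servo_tool", "body": {
  "rows": [
    [0,0,0,0,0,0.5,255],
    [0,0,0,0,0,0.5,255],
    [0,0,0,0,0,0.5,255],
    [0,0,0,0,0,0.25,255],
    [0,0,0,0,0,0,255]
  ]
}}

```text
clock: 21.6
position: [0.5086, -0.1364, 0.1461]
tool_rot: [[-0.068, 0.998, -0.001], [0.998, 0.068, 0.0], [0.0, -0.001, -1.0]]
wrist_force: [-0.0, -0.5, 0.3]
width: 0.004
```

Call:
{"method": "servo_tool", "body": {
  "rows": [
    [0,0,0,-0.1,0,0,255],
    [0,0,0,-0.1,0,0,255],
    [0,0,0,0,0,0,255]
  ]
}}

```text
clock: 21.9
position: [0.5091, -0.1386, 0.147]
tool_rot: [[-0.068, 0.998, 0.0], [0.998, 0.068, -0.0], [-0.0, 0.0, -1.0]]
wrist_force: [0.7, 0.6, -0.6]
width: 0.002
```

Call:
{"method": "servo_tool", "body": {
  "rows": [
    [0,0,0,-0.1,0,0,255],
    [0,0,0,-0.1,0,0,255],
    [0,0,0,0,0,0,255]
  ]
}}

```text
clock: 22.2
position: [0.5091, -0.1406, 0.1468]
tool_rot: [[-0.068, 0.998, 0.0], [0.998, 0.068, -0.0], [-0.0, 0.0, -1.0]]
wrist_force: [-0.6, -0.9, -0.4]
width: 0.002
```

Call:
{"method": "servo_tool", "body": {
  "rows": [
    [0,0,0,-0.1,0,0,255],
    [0,0,0,0,0,0,255]
  ]
}}

```text
clock: 22.4
position: [0.5092, -0.1415, 0.1468]
tool_rot: [[-0.068, 0.998, -0.0], [0.998, 0.068, -0.0], [-0.0, -0.0, -1.0]]
wrist_force: [-0.7, 0.4, 0.4]
width: 0.003
```

Call:
{"method": "servo_tool", "body": {
  "rows": [
    [0,0,0,-0.1,0,0,255],
    [0,0,0,0,0,0,255]
  ]
}}

```text
clock: 22.6
position: [0.5092, -0.142, 0.1468]
tool_rot: [[-0.068, 0.998, -0.0], [0.998, 0.068, 0.001], [0.001, -0.0, -1.0]]
wrist_force: [-0.2, 3.0, -0.2]
width: 0.004
```

Call:
{"method": "servo_tool", "body": {
  "rows": [
    [0,0,0,-0.1,0,0,255],
    [0,0,0,0,0,0,255]
  ]
}}

```text
clock: 22.8
position: [0.5093, -0.1432, 0.1468]
tool_rot: [[-0.068, 0.998, -0.0], [0.998, 0.068, 0.0], [0.0, -0.0, -1.0]]
wrist_force: [-1.7, 3.4, 1.2]
width: 0.0
```

Call:
{"method": "servo_tool", "body": {
  "rows": [
    [0,0,0,-0.1,0,0,255],
    [0,0,0,0,0,0,255]
  ]
}}

```text
clock: 23.0
position: [0.5094, -0.1444, 0.1468]
tool_rot: [[-0.068, 0.998, 0.0], [0.998, 0.068, 0.0], [-0.0, 0.0, -1.0]]
wrist_force: [-0.0, 3.7, 0.9]
width: 0.003
```

Call:
{"method": "servo_tool", "body": {
  "rows": [
    [0,0,0,-0.05,0,0,255],
    [0,0,0,0,0,0,255]
  ]
}}

```text
clock: 23.2
position: [0.5094, -0.145, 0.1468]
tool_rot: [[-0.068, 0.998, 0.0], [0.998, 0.068, -0.0], [-0.0, 0.0, -1.0]]
wrist_force: [0.2, 2.6, -0.2]
width: -0.0
```

Call:
{"method": "servo_tool", "body": {
  "rows": [
    [0,0,0,-0.05,0,0,255],
    [0,0,0,0,0,0,255]
  ]
}}

```text
clock: 23.4
position: [0.5094, -0.1455, 0.1468]
tool_rot: [[-0.068, 0.998, 0.0], [0.998, 0.068, -0.0], [-0.0, 0.0, -1.0]]
wrist_force: [-0.2, 2.4, 0.8]
width: 0.004
```

Past the 2 mm jam point at a steady 3 N, so the code is right. I'll carry on drawing the bolt.

Call:
{"method": "servo_tool", "body": {
  "rows": [
    [0,0,0,-0.1,0,0,255],
    [0,0,0,-0.1,0,0,255],
    [0,0,0,0,0,0,255]
  ]
}}

```text
clock: 23.7
position: [0.5096, -0.1476, 0.1468]
tool_rot: [[-0.068, 0.998, 0.0], [0.998, 0.068, -0.0], [-0.0, 0.0, -1.0]]
wrist_force: [-0.7, 2.5, 0.1]
width: -0.002
```

Call:
{"method": "servo_tool", "body": {
  "rows": [
    [0,0,0,-0.1,0,0,255],
    [0,0,0,-0.1,0,0,255],
    [0,0,0,-0.1,0,0,255],
    [0,0,0,-0.1,0,0,255],
    [0,0,0,0,0,0,255]
  ]
}}

```text
clock: 24.2
position: [0.5099, -0.1516, 0.1468]
tool_rot: [[-0.068, 0.998, 0.0], [0.998, 0.068, -0.0], [-0.0, 0.0, -1.0]]
wrist_force: [-0.1, 2.2, 0.8]
width: 0.002
```

Call:
{"method": "servo_tool", "body": {
  "rows": [
    [0,0,0,-0.1,0,0,255],
    [0,0,0,-0.1,0,0,255],
    [0,0,0,-0.1,0,0,255],
    [0,0,0,-0.1,0,0,255],
    [0,0,0,0,0,0,255]
  ]
}}

```text
clock: 24.7
position: [0.5101, -0.1557, 0.1468]
tool_rot: [[-0.068, 0.998, 0.0], [0.998, 0.068, -0.0], [-0.0, 0.0, -1.0]]
wrist_force: [-0.1, 1.1, -0.8]
width: 0.002
```

Call:
{"method": "servo_tool", "body": {
  "rows": [
    [0,0,0,-0.1,0,0,255],
    [0,0,0,0,0,0,255],
    [0,0,0,0,0,0,255]
  ]
}}

```text
clock: 25.0
position: [0.5102, -0.1565, 0.1468]
tool_rot: [[-0.068, 0.998, 0.0], [0.998, 0.068, -0.0], [-0.0, 0.0, -1.0]]
wrist_force: [-0.4, 1.0, -0.0]
width: 0.003
```

Call:
{"method": "servo_tool", "body": {
  "rows": [
    [0,0,0,-0.05,0,0,255],
    [0,0,0,0,0,0,255]
  ]
}}

```text
clock: 25.2
position: [0.5102, -0.1566, 0.1468]
tool_rot: [[-0.068, 0.998, -0.0], [0.998, 0.068, 0.001], [0.001, -0.0, -1.0]]
wrist_force: [-0.3, 4.5, 0.2]
width: 0.001
```

Call:
{"method": "servo_tool", "body": {
  "rows": [
    [0,0,0,-0.05,0,0,255],
    [0,0,0,0,0,0,255]
  ]
}}

```text
clock: 25.4
position: [0.5102, -0.1566, 0.1468]
tool_rot: [[-0.069, 0.998, -0.0], [0.998, 0.069, 0.001], [0.002, -0.0, -1.0]]
wrist_force: [-0.5, 5.8, 1.4]
width: -0.003
```

Call:
{"method": "servo_tool", "body": {
  "rows": [
    [0,0,0,0.2,0,0,255],
    [0,0,0,0.1,0,0,255],
    [0,0,0,0,0,-1.5,255],
    [0,0,0,0,0,-3,255],
    [0,0,0,0,0,-3,255],
    [0,0,0,0,-4,-1,255],
    [0,0,0,0,-4.5,0,255],
    [0,0,0,-1,-4.5,0,255],
    [0,0,0,-3,-3,0,255],
    [0,0,0,0,0,0,255]
  ]
}}

```text
clock: 26.4
position: [0.3507, -0.2078, 0.2336]
tool_rot: [[-0.063, 0.998, 0.002], [0.998, 0.063, -0.003], [-0.004, 0.001, -1.0]]
wrist_force: [-0.6, 1.0, -0.5]
width: -0.006
```

Call:
{"method": "servo_tool", "body": {
  "rows": [
    [0,0,0,-4,0,0,255],
    [0,0,0,-4,0,0,255],
    [0,0,0,-4,0,0,255],
    [0,0,0,0,0,0,255],
    [0,0,0,0,0,0,255]
  ]
}}

```text
clock: 26.9
position: [0.3616, -0.3252, 0.2321]
tool_rot: [[-0.067, 0.998, -0.0], [0.998, 0.067, 0.0], [0.0, -0.0, -1.0]]
wrist_force: [-0.3, 0.4, 0.8]
width: -0.005
```

```bash
python3 look.py 6
python3 - <<'E'
from h import *
p=shot('side','side6'); o=(195,140);t=cv2.imread('pics/side6.png')[o[1]:o[1]+100,o[0]:o[0]+130]; cv2.imwrite('pics/side6c.png',cv2.resize(t,None,fx=6,fy=6,interpolation=cv2.INTER_CUBIC))
print(sensors.get_obs()['wrist_force'],sensors.get_obs()['clock'])
E
```

```text
[0.07098099 0.52312921 0.48378652] 27.25
```

View pics/un_top6.png

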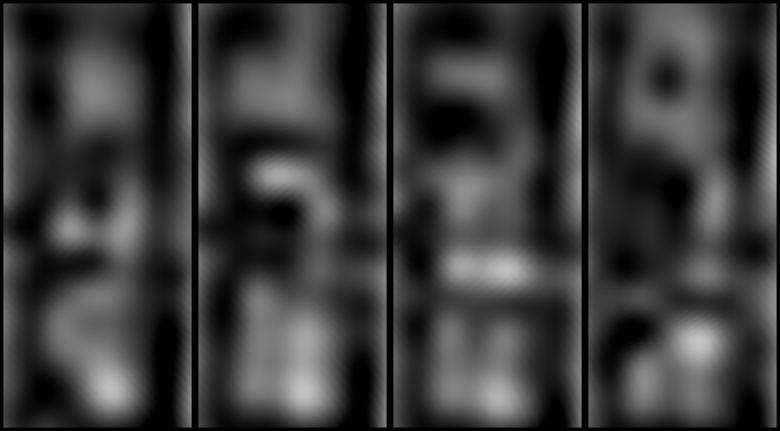

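View pics/top6c.png

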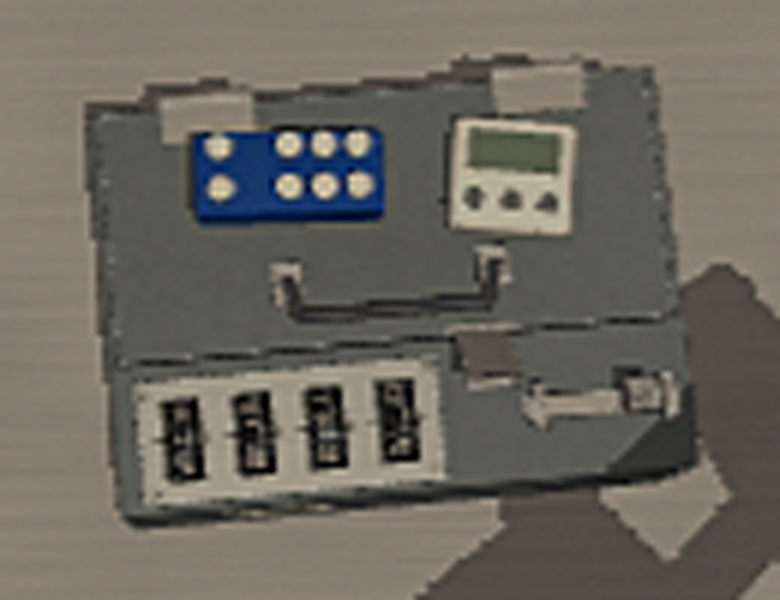

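View pics/side6c.png

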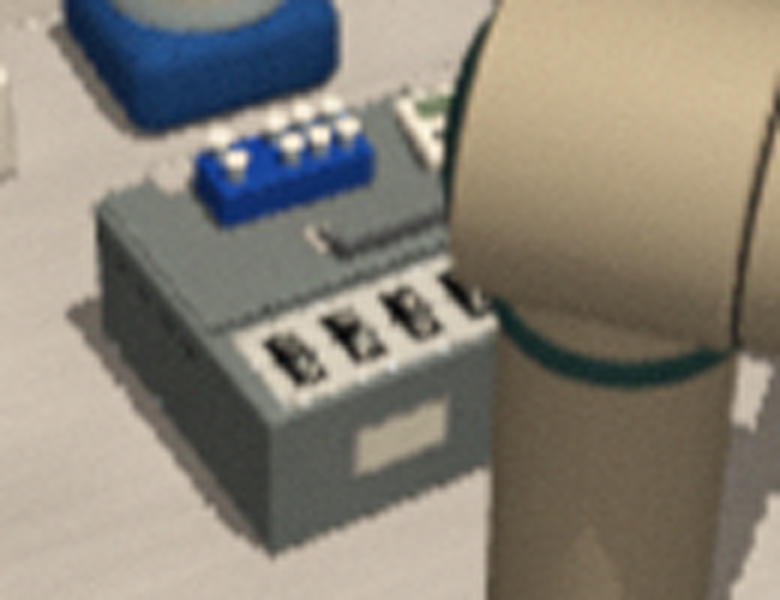

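```bash
python3 -c "
from rig import r,sensors
print(sensors.get_obs()['wrist_force']); print(r.job_done())"
```

```text
[0.07098099 0.52312921 0.48378652]
the job is handed in; nothing more can be done
None
```

The box is unlocked and handed in at about 27 s of the 67 s limit. The bolt is against its stop and the hasp is up. No verdict comes back, so this rests on my own checks.

- **Wheels:** I read wheel 1 as starting at 7 and wheel 3 at 3. I rolled wheel 1 back three clicks and wheel 3 forward two, pressing with 4–8.5 N at the readings I took (the limit is 20 N). The last picture reads 4-7-5-1, and wheels 2 and 4 look unchanged.
- **Bolt:** It slid past the 2 mm jam point at a steady 2–4 N, which confirms the code, then ran about 14.6 mm to its stop. The force there was about 6 N.
- **Hasp and surroundings:** The top picture shows the hasp up and the bolt drawn. The tube block and timer are where they were. I did not check the pipette and racks in a final picture, but the arm never worked near them. The arm ended clear, with about zero wrist force.

**Checks that disagreed or were weak:**
- The numerals are only a few pixels tall. My template match backed the 7 on wheel 1 and the 3 on wheel 3, but it read the known 1 on wheel 4 as a 3, so I relied on my own reading and the click feel, which the bolt then bore out.
- The two cameras placed the box about 8 mm apart in my first hand-picked fit, about 2 mm after correction. The touch contacts at the wheel tops and the bolt grip matched the final estimate to within about 1 mm.
- The last side view had the hasp and bolt hidden behind the arm, so only the top camera confirms them.

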